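Open the screw-capped canister and fetch the pastry tamper

TASK

Unscrew the tall black cap from the metal canister (anticlockwise, about one and a half turns, until the thread lets go, without forcing it), lift it clear and set it down, mouth down, on the round cork rest. Then draw the wooden tamper out of the canister and stand it upright, on its foot, in the one empty tart case on the tray. Set both down rather than dropping them, and do not shift or tip the filled tarts or the other things on the counter.

Things in the scene. Friction and masses are not known exactly. Their poses are not given: they have to be found in the camera images.
- canister: Aluminium canister fixed to the counter by a round base plate (120 mm across, 4 mm thick). Body 90 mm across up to a flat shoulder at z = 72 mm; above it a threaded neck (thread 57 mm across, bore 40 mm) up to the rim at z = 100 mm. Inner floor at z = 6 mm. Origin: centre of the underside, on the counter; z up along the neck's axis.
- cap: Tall black screw cap, a hollow 16-sided cup, mouth down, 66 mm across, 74 mm high, 0.1 to 0.17 kg. Origin: centre of its mouth (lowest edge); z up along its axis. Starts fully screwed on, mouth on the canister's shoulder. Right-hand thread: each turn anticlockwise seen from above raises it 8 mm; it cannot be pulled off before 1.5 turns (9.5 rad, 12 mm rise), then it lifts straight up.
- cap_top (a point): Centre of the cap's flat top, 74 mm above the cap's origin. The cap turns easily (under 0.3 N m), has about 1 mm of play on the neck, stays where it is left between turns, and can be gripped across its sides at any yaw, in as many bites as needed.
- tamper: Turned wooden pastry tamper, 134 mm long, about 0.09 kg, standing loose in the canister under the cap. Foot 30 mm across, 35 mm high; waist 16 mm across; handle 24 mm across, the top 44 mm. Origin: centre of the foot's underside; z up along it. With the cap off, the handle stands 40 mm out of the neck, about mid bore (5 mm play around the foot).
- tamper_grip (a point): Point on the tamper's axis, in the handle, 120 mm above its foot (14 mm below its top): a good height to grip, 26 mm above the canister's rim at the start.
- rest: Round flat cork rest fixed to the counter, 130 mm across, 8 mm thick. Origin: centre of its underside (its top is 8 mm higher). The cap goes on it.
- empty_case: The one empty tart case: a shallow round pastry cup, 62 mm outside, 18 mm high, hollow inside (56 mm across, floor 3 mm thick), about 0.06 kg, loose on the tray. Origin: centre of its underside, 3 mm above the counter. It stands in one of six places (2 by 3, 75 mm apart) of the tray; the other five hold filled tarts.
- tray: Flat aluminium tray fixed to the counter, 175 x 250 mm, 12 mm high rim, floor 3 mm thick; holds the six tart cases. Origin: centre of its underside.
- tart1: A filled tart of the same outline as the empty case, 62 mm across and 18 mm high, flat solid top. Leave it alone. Origin: centre of its underside.
- tart2: A filled tart of the same outline as the empty case, 62 mm across and 18 mm high, flat solid top. Leave it alone. Origin: centre of its underside.
- tart3: A filled tart of the same outline as the empty case, 62 mm across and 18 mm high, flat solid top. Leave it alone. Origin: centre of its underside.
- tart4: A filled tart of the same outline as the empty case, 62 mm across and 18 mm high, flat solid top. Leave it alone. Origin: centre of its underside.
- tart5: A filled tart of the same outline as the empty case, 62 mm across and 18 mm high, flat solid top. Leave it alone. Origin: centre of its underside.
- knife: Table knife with black handle, 240 mm long, lying on the counter. Bystander. Origin: middle of its underside, x towards the blade.
- brush: Pastry brush with wooden handle, 190 mm long, 20 mm high, lying. Bystander. Origin: middle of its underside, x towards the bristles.
- bowl: Small steel bowl, 100 mm across, 45 mm high. Bystander. Origin: centre of its underside.
- spice_jar: Small closed glass jar, 48 mm across, 85 mm high. Bystander. Origin: centre of its underside.
- cutter: Solid round aluminium dough stamp, 48 mm across, 50 mm high with its narrow top. Bystander. Origin: centre of its underside.
Things that resemble listed ones, but are neither listed nor needed, are in the scene too. What is shaped like the cap but orange or pink is not meant.

How it is judged:
By the outcome, as a careful person would: the job done as asked, in the order asked, and still so for the second after the job is handed in, with the robot touching nothing.
It also fails if it takes over 72 s, if anything falls off the work surface, if the arm or the gripper's body presses on something with over 40 N, if the wrist force passes 120 N, or if a joint passes its speed limit or range.

ROBOT

A 6-joint arm with a two-finger parallel gripper is mounted at the origin on the work surface. World frame = base frame: x ahead of the robot, y to its left, z up, the work surface at z = 0. Lengths are in m, angles in rad, forces in N, time in s.
With the tool pointing down it reaches from about 0.425 to 0.95 m from the base axis. Payload 3.5 kg.
Tool frame: the origin (TCP) lies at the very end of the fingers, on their centre line; the grasp point (between the pads) lies 19 mm behind it (ctrl.grip_point_offset is the distance from the TCP to the grasp point, in m); z points along the fingers, y is the line along which they close (so a half turn about z gives the same grasp; the last joint's range is limited). The gripper opens to 85 mm and grips with 20 to 120 N. Pads are 22 mm wide; open, the fingers measure 114 mm over their backs; the gripper's body (76 mm by 85 mm) begins 54 mm behind the grasp point. The pads swing forward as they close: fully open they stand 13 mm farther back than shut.
Start: joints at [1.105, 0.286, 1.577, -0, 1.279, -0.15], TCP at [0.21, 0.642, 0.231] pointing down, gripper open.
Joint ranges: [-2.77, 2.77], [-0.9, 2.22], [0.21, 2.48], [-1.53, 4.67], [0.24, 2.81], [-2.84, 2.84]. Speed limits (rad/s): [2.79, 2.79, 3.14, 3.14, 3.14, 3.14].

INTERFACE

Orientations are given as a unit quaternion [x, y, z, w].
In Python, from plant import telemetry, vision, ctrl gives the robot as it stands.
- The arm moves only by the tool arm_command, never from a script. Its argument "series" is one flat list of numbers, 7 for each row, row after row: the shift along the tool's x, y, z in cm, then the turn, a rotation vector about the tool's x, y, z in degrees, then the closure, from 0 (fully open) to 1 (shut). A call has 1 to 10 rows; each row is the pose to reach, as a shift and turn from the pose commanded when the call began, along the tool's axes at that moment; what a row does not reach only later rows make up. A row lasts 1/12 s, in which the tool goes at most 41.7 mm and 7.16 degrees, less where a joint would pass 70% of its speed; a pose out of reach is approached as far as the arm can. A call with a gripper value outside its range is refused whole. The fingers move at their own pace and stop on an object; "force" is the grip in N (left out, the last holds). Time passes only in rows, so rows that repeat a pose let the fingers close. It gives the time, the measured TCP pose, the force, the opening and the grip force at its end, in the units of the state.
- telemetry.get_state(): the state, without advancing time (a new reading comes with each control period).
- vision.read_camera(name): name is "scene" or "top" or "wrist"; returns a dict with "color" (384x512x3 uint8, blue, green, red), "K" (3x3 intrinsics, pixels), "D" ([k1, k2, p1, p2, k3] as OpenCV has them; the pictures are not rectified), "rvec" (rotation vector, rad) and "tvec" (3), from world to camera coordinates, as OpenCV has them; the wrist camera has in their place "T_tool_cam" (4x4, takes a point from camera to tool coordinates, whose origin is the TCP and whose axes are the flange's). Camera axes: x right, y down, z forward; pixel columns grow to the right and rows downward; lengths in m; the calibration is good to about 2 mm. A picture is of the moment at which its call begins: read the wrist's pose just before it. There is no depth.
- ctrl.sign_off(): hands the job in; it is judged then, once.
The state is a dict: "time": time; "qpos": joint angles; "dq": joint speeds; "joint_efforts": joint torques, N m; "eef_pos": TCP position; "tcp_rot": TCP orientation; "contact_force": force on the tool from outside, world axes, zero at the start; "wrist_torque": the same for the moment, N m; "opening": opening from 0.0 (shut) to 1.0 (fully open); "finger_force": force on a finger pad.
Only numpy, scipy, OpenCV 4.12 (cv2) and the standard library are available. Lean on these libraries where they do the work, as an engineer would, in place of code of your own. Each camera call takes 0.05 s, during which the arm holds its last target. There are 200 camera calls.

## Working session

There is one attempt and no reset: what is moved stays moved. The work goes in short steps, Python scripts to look and compute and a tool call to move; the robot and the scene stay as the last step left them, time stands still between calls to the robot, and variables do not carry over. Pictures are saved under pics/ and viewed, at most 10 in all, crops included, and the job is handed in when it is done.

Besides the shell and the picture viewer there is one more tool, called after "Call:" as a command line: name --argument value ..., lists and objects as JSON in quotes. arm_command: Moves the arm, as the interface text tells. Its arguments: {"type":"object","properties":{"series":{"type":"array","items":{"type":"number"}},"force":{"type":"number"}},"required":["series"]}

```bash
mkdir -p pics; cat > h.py <<'E'
import numpy as np, cv2
from plant import telemetry, vision, ctrl
from scipy.spatial.transform import Rotation as R
def cam(n):
    s=telemetry.get_state(); c=vision.read_camera(n)
    if n=="wrist":
        T=np.eye(4);T[:3,:3]=R.from_quat(s["tcp_rot"]).as_matrix();T[:3,3]=s["eef_pos"]
        W=T@np.array(c["T_tool_cam"]); Rc=W[:3,:3].T; t=-Rc@W[:3,3]
    else:
        Rc=cv2.Rodrigues(np.array(c["rvec"],float))[0]; t=np.array(c["tvec"],float).ravel()
    return c["color"],np.array(c["K"],float),np.array(c["D"],float),Rc,t
def px2w(cm,uv,z):
    _,K,D,Rc,t=cm
    p=cv2.undistortPoints(np.array([[uv]],float),K,D)[0,0]
    d=Rc.T@np.array([p[0],p[1],1]); o=-Rc.T@t
    return o+d*(z-o[2])/d[2]
def w2px(cm,P):
    _,K,D,Rc,t=cm
    return cv2.projectPoints(np.atleast_2d(np.array(P,float)),cv2.Rodrigues(Rc)[0],t,K,D)[0][:,0]
E
python3 - <<'E'
from h import *
import pickle
for n in("top","scene"):
    c=cam(n);pickle.dump(c,open(n+".pkl","wb"));cv2.imwrite(f"pics/{n}0.png",cv2.resize(c[0],(768,576)))
    print(n,-c[3].T@c[4])
s=telemetry.get_state();print(s)
E
```

```text
top [0.33243695 0.02202586 1.03421329]
scene [ 0.90269525 -0.47752292  1.04480658]
{'time': 0.1, 'qpos': array([ 1.10499830e+00,  2.87100989e-01,  1.57805215e+00, -4.83009409e-06,
        1.27861836e+00, -1.49990769e-01]), 'dq': array([ 0.00173109, -0.00233542, -0.00132998, -0.00016558,  0.00073751,
        0.0007282 ]), 'joint_efforts': array([ 2.72708085e-04, -4.07295585e+01, -2.93699008e+01, -1.63680397e-04,
        3.42130603e-03,  1.66031975e-05]), 'eef_pos': array([0.20933536, 0.64108058, 0.2300579 ]), 'tcp_rot': array([ 1.57247481e-01,  9.87558628e-01, -1.03889215e-03, -3.27949380e-04]), 'contact_force': array([-0.46249484, -0.29617355,  0.36685931]), 'wrist_torque': array([-0.05139242,  0.02403872,  0.00406673]), 'finger_force': 0.0, 'opening': 1.0027062373853628}
```

View pics/top0.png

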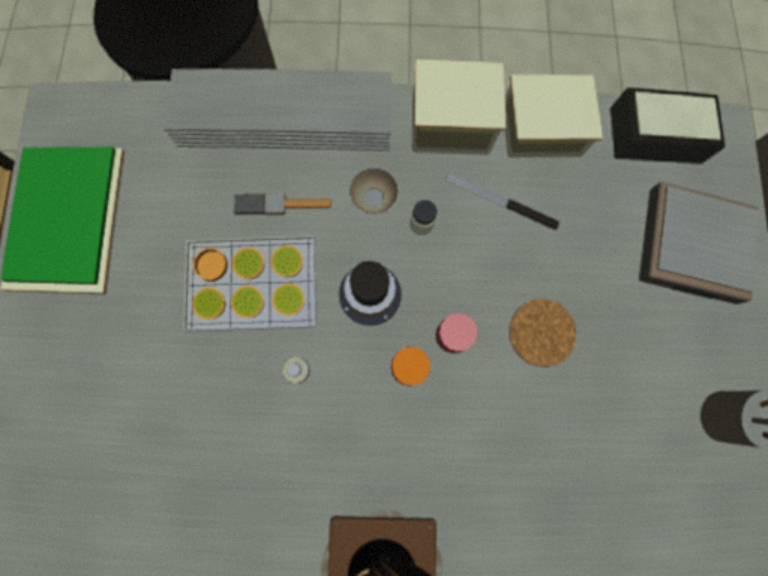

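View pics/scene0.png

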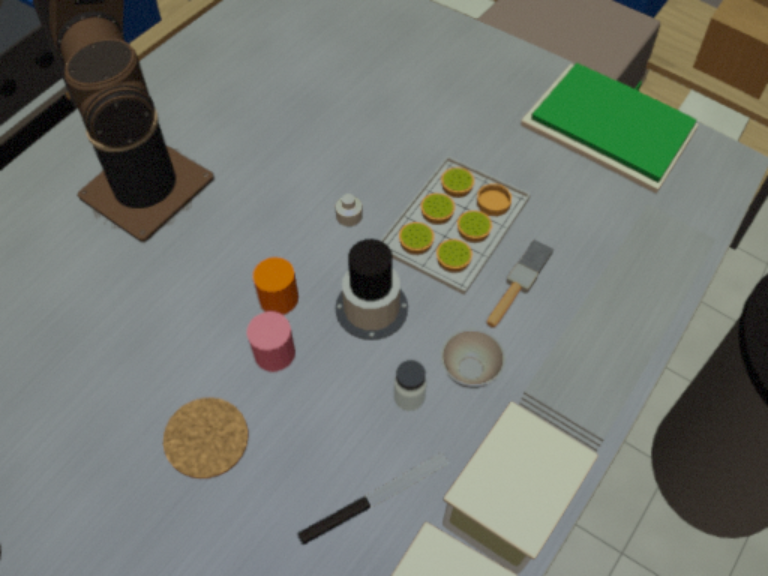

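The top view (768-px scale) shows these candidates:
- **Cap look-alikes:** the black cap is on the canister at (370,282). The orange one (411,366), the pink one (458,332) and the black-lidded spice jar (424,212) are not wanted.
- **Case:** the empty one is at (210,264), and the other five are green-filled.
- **Rest:** the cork is at (543,332).

I choose the black cap at (370,282) and will check it in a close crop.

```bash
cat > fit.py <<'E'
from h import *
import pickle
from scipy.optimize import minimize
def blob(c,seed,tol_fn):
    m=tol_fn(c[0]).astype(np.uint8)
    n,l=cv2.connectedComponents(m); k=l[seed[1],seed[0]]
    return (l==k).astype(np.uint8) if k else m*0
def hullmask(c,x,y,r,z0,z1,S=4):
    a=np.linspace(0,2*np.pi,48,endpoint=False)
    P=np.array([[x+r*np.cos(t),y+r*np.sin(t),z] for z in(z0,z1) for t in a])
    q=cv2.convexHull((w2px(c,P)*16).round().astype(np.int32))
    m=np.zeros(c[0].shape[:2],np.uint8);cv2.fillPoly(m,[q],255,cv2.LINE_AA,4);return m/255.
def fit(cs,ms,p0,r,z0,z1):
    f=lambda p:sum(np.abs(hullmask(c,*p,r,z0,z1)-m).sum() for c,m in zip(cs,ms))/sum(m.sum() for m in ms)
    o=minimize(f,p0,method="Nelder-Mead",options=dict(initial_simplex=[p0,[p0[0]+.01,p0[1]],[p0[0],p0[1]+.01]]))
    return o.x,o.fun
E
python3 - <<'E'
from fit import *
T,S=[pickle.load(open(n+".pkl","rb")) for n in("top","scene")]
hsv=lambda im:cv2.cvtColor(im,cv2.COLOR_BGR2HSV)
dark=lambda im:im.max(2)<60
def hs(h0,h1,s,s1=256): return lambda im:(hsv(im)[...,0]>=h0)&(hsv(im)[...,0]<=h1)&(hsv(im)[...,1]>s)&(hsv(im)[...,1]<s1)
for nm,st,ss,fn,r,z0,z1 in [("cap",(370,282),(370,270),dark,.033,.072,.146),("rest",(543,332),(206,437),hs(5,25,70),.065,0,.008),("case",(210,264),(494,198),hs(5,19,90),.031,.003,.021),("orange",(411,366),(275,285),hs(3,20,120),.033,0,.074),("pink",(458,332),(271,340),hs(165,180,70),.033,0,.074)]:
    for tag,L in(("both",[(T,st),(S,ss)]),("top",[(T,st)]),("scene",[(S,ss)])):
        ms=[cv2.morphologyEx(blob(c,(int(p[0]/1.5),int(p[1]/1.5)),fn),cv2.MORPH_CLOSE,np.ones((5,5))) for c,p in L]
        p0=px2w(L[0][0],np.array(L[0][1])/1.5,(z0+z1)/2)[:2]
        print(nm,tag,[int(m.sum()) for m in ms],*fit([c for c,_ in L],ms,p0,r,z0,z1))
for nm,p,z in [("tart",(248,263),.02),("tart",(287,262),.02),("tart",(208,303),.02),("tart",(248,302),.02),("tart",(288,300),.02),("jar",(424,212),.085),("cutter",(295,370),.05),("bowl",(373,190),.045),("traytl",(187,239),.012),("traybr",(315,328),.012)]:
    print(nm,px2w(T,np.array(p)/1.5,z)[:2].round(3))
a=cv2.resize(T[0][150:250,190:330],None,fx=5,fy=5,interpolation=cv2.INTER_CUBIC)
cv2.imwrite("pics/crop1.png",a)
print(w2px(T,[.21,.64,.23])*1.5)
E
```

```text
cap both [593, 991] [0.50547359 0.03414053] 0.16912755000990293
cap top [593] [0.50356075 0.03378543] 0.17944648348378137
cap scene [991] [0.50487438 0.03617471] 0.15600007914366554
rest both [1577, 2372] [ 0.43886653 -0.29711713] 0.08413745847794676
rest top [1577] [ 0.43889128 -0.29874895] 0.07185149265793826
rest scene [2372] [ 0.43844015 -0.29507592] 0.0840210957907615
case both [384, 412] [0.55340795 0.34335314] 0.13816632180510396
case top [384] [0.55294388 0.3411759 ] 0.1437091503267974
case scene [412] [0.55184436 0.3454445 ] 0.12371026080335047
orange both [523, 885] [ 0.36895406 -0.04159406] 0.1340853386809269
orange top [523] [ 0.36847408 -0.04307951] 0.10331796198402879
orange scene [885] [ 0.36860775 -0.03981502] 0.14333000997008974
pink both [498, 954] [ 0.4314793  -0.12454917] 0.17079349646194567
pink top [498] [ 0.43058895 -0.12773722] 0.2454996456413891
pink scene [954] [ 0.43065643 -0.12386118] 0.12994203970896534
tart [0.555 0.266]
tart [0.559 0.191]
tart [0.476 0.336]
tart [0.48 0.26]
tart [0.486 0.185]
jar [ 0.644 -0.063]
cutter [0.356 0.161]
bowl [0.698 0.031]
traytl [0.602 0.391]
traybr [0.436 0.133]
[[-34.37637058 448.9376852 ]]
```

View pics/crop1.png

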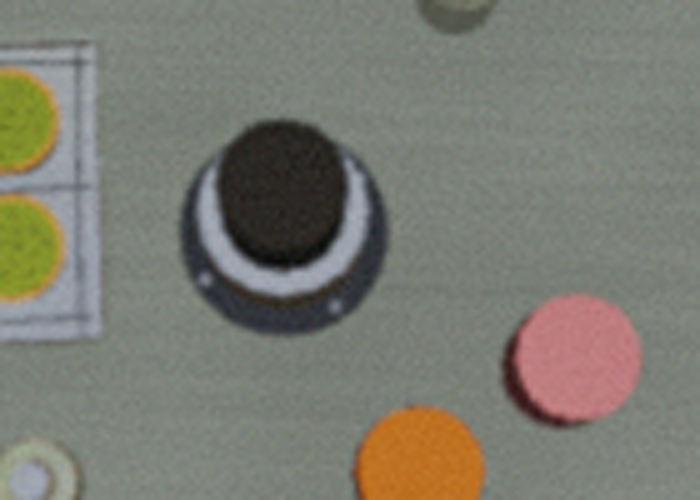

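The crop shows the tall black cap on the silver canister, with a round dark base plate. The cap top is centred near crop (283,190), so the choice is right. The orange and pink caps stand apart from it. I'll move towards it and wind the wrist up on the way.

Call:
arm_command --series '[-2.78, -2.87, 0, 0, 0, 7, 0, -5.56, -5.74, 0, 0, 0, 14, 0, -8.34, -8.61, 0, 0, 0, 21, 0, -11.1, -11.5, 0, 0, 0, 28, 0, -13.9, -14.4, 0, 0, 0, 35, 0, -16.7, -17.2, 0, 0, 0, 42, 0, -19.5, -20.1, 0, 0, 0, 49, 0, -22.2, -23, 0, 0, 0, 56, 0, -25, -25.8, 0, 0, 0, 63, 0, -27.8, -28.7, 0, 0, 0, 70, 0]'

```text
time: 0.93
eef_pos: [0.3848, 0.2807, 0.231]
tcp_rot: [0.697, 0.717, -0.0, -0.0]
contact_force: [0.7, -0.0, -0.6]
opening: 1.002
finger_force: 0.0
```

```bash
cat > go.py <<'E'
import sys
from h import *
s=telemetry.get_state()
M=R.from_quat(s["tcp_rot"]).as_matrix()
t=np.array([float(a) for a in sys.argv[1:4]]) if len(sys.argv)>3 else s["eef_pos"]
print("shift cm",(M.T@(t-s["eef_pos"])*100).round(2),"q",s["qpos"].round(3),"p",s["eef_pos"].round(4),"zax",M[:,2].round(3),"F",s["contact_force"].round(1),"open",round(s["opening"],3),"ff",round(s["finger_force"],1),"t",round(s["time"],2))
E
python3 go.py .5045 .035 .24; python3 -c "
from h import *
c=vision.read_camera('wrist');print(np.array(c['T_tool_cam']).round(3),np.array(c['K']).round(0),ctrl.grip_point_offset)"
```

```text
shift cm [-24.89  11.28  -0.9 ] q [ 0.417 -0.164  2.05   0.     1.256  0.389] p [0.3848 0.2807 0.231 ] zax [-0. -0. -1.] F [ 0.7 -0.  -0.6] open 1.002 ff 0.0 t 0.93
[[ 0.001 -0.953 -0.302  0.077]
 [ 1.     0.     0.001 -0.   ]
 [-0.001 -0.302  0.953 -0.143]
 [ 0.     0.     0.     1.   ]] [[274.   0. 259.]
 [  0. 274. 194.]
 [  0.   0.   1.]] 0.0187
```

Call:
arm_command --series '[-3.5, 1.6, 0, 0, 0, 7, 0, -7, 3.2, -0.2, 0, 0, 14, 0, -10.5, 4.8, -0.4, 0, 0, 21, 0, -14, 6.4, -0.6, 0, 0, 28, 0, -17.5, 7.9, -0.8, 0, 0, 35, 0, -20, 9.1, -0.9, 0, 0, 42, 0, -22.5, 10.2, -0.9, 0, 0, 49, 0, -24.9, 11.3, -0.9, 0, 0, 56, 0, -24.9, 11.3, -0.9, 0, 0, 63, 0, -24.9, 11.3, -0.9, 0, 0, 70, 0]'

```text
time: 1.82
eef_pos: [0.5062, 0.0359, 0.2397]
tcp_rot: [0.983, 0.186, -0.001, -0.0]
contact_force: [-0.0, 0.8, -0.6]
opening: 1.0
finger_force: 0.0
```

Call:
arm_command --series '[0, 0, 0, 0, 0, 7, 0, 0, 0, 0, 0, 0, 14, 0, 0, 0, 0, 0, 0, 21, 0, 0, 0, 0, 0, 0, 28, 0, 0, 0, 0, 0, 0, 35, 0, 0, 0, 0, 0, 0, 42, 0, 0, 0, 0, 0, 0, 49, 0, 0, 0, 0, 0, 0, 56, 0, 0, 0, 0, 0, 0, 63, 0, 0, 0, 0, 0, 0, 63, 0]'

```text
time: 2.65
eef_pos: [0.5056, 0.0374, 0.2398]
tcp_rot: [0.936, -0.352, -0.0, 0.0]
contact_force: [0.1, -0.0, 0.8]
opening: 1.001
finger_force: 0.0
```

```bash
python3 go.py .5045 .035 .24; python3 - <<'E'
from fit import *
c=cam("wrist");pickle.dump(c,open("w.pkl","wb"))
cv2.imwrite("pics/w1.png",c[0])
q=w2px(c,[.5045,.035,.146])[0];print(q)
E
```

```text
shift cm [ 0.08  0.26 -0.02] q [-0.126 -0.096  1.973 -0.     1.266  2.164] p [0.5056 0.0374 0.2398] zax [-0.001  0.    -1.   ] F [ 0.1 -0.   0.8] open 1.001 ff 0.0 t 2.65
[261.64245721 195.53335979]
```

View pics/w1.png

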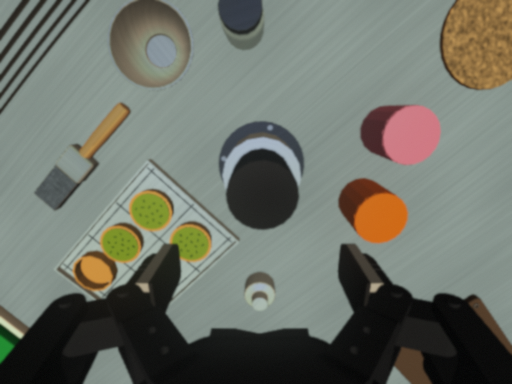

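The wrist view shows the black cap at about (262,190). Its silver shoulder and dark plate are behind it at (262,150). Pink is at (411,134), orange at (379,217), and the empty case at (95,270). I'll fit them all here.

```bash
python3 - <<'E'
from fit import *
W,T,S=[pickle.load(open(n+".pkl","rb")) for n in("w","top","scene")]
im=W[0];hsv=cv2.cvtColor(im,cv2.COLOR_BGR2HSV)
for th in(35,45,55):
    m=blob(W,(262,195),lambda i:i.max(2)<th); print("cap",th,m.sum(),*fit([W],[m],[.5045,.035],.033,.072,.146))
# canister body bright shoulder check: plate+body+cap hull non-counter
for sd,r,z0,z1,p0,h0,h1,s in [((411,134),.033,0,.074,[.431,-.126],165,180,60),((379,217),.033,0,.074,[.3685,-.042],3,20,90),((95,270),.031,.003,.021,[.553,.342],5,22,70)]:
    m=blob(W,sd,lambda i:(hsv[...,0]>=h0)&(hsv[...,0]<=h1)&(hsv[...,1]>s)); m=cv2.morphologyEx(m,cv2.MORPH_CLOSE,np.ones((5,5)))
    print(sd,m.sum(),*fit([W],[m],p0,r,z0,z1))
E
```

```text
cap 35 0 [0.5045 0.035 ] inf
cap 45 4120 [0.50428188 0.03453323] 0.1383000190367409
cap 55 4232 [0.50542389 0.03429442] 0.10650135290411061
(411, 134) 3696 [ 0.42854306 -0.12337261] 0.07306361938714878
(379, 217) 3172 [ 0.36673021 -0.04100711] 0.04823949756447345
(95, 270) 1765 [0.5509236  0.34498383] 0.25897239348997386fit.py:14: RuntimeWarning: divide by zero encountered in scalar divide
  f=lambda p:sum(np.abs(hullmask(c,*p,r,z0,z1)-m).sum() for c,m in zip(cs,ms))/sum(m.sum() for m in ms)
  np.max(np.abs(fsim[0] - fsim[1:])) <= fatol):
```

Call:
arm_command --series '[0.15, 0.26, 1, 0, 0, 6, 0, 0.15, 0.26, 3, 0, 0, 12, 0, 0.15, 0.26, 5, 0, 0, 18, 0, 0.15, 0.26, 7, 0, 0, 24, 0, 0.15, 0.26, 9, 0, 0, 30, 0, 0.15, 0.26, 10.5, 0, 0, 30, 0, 0.15, 0.26, 12, 0, 0, 30, 0, 0.15, 0.26, 13, 0, 0, 30, 0, 0.15, 0.26, 14, 0, 0, 30, 0, 0.15, 0.26, 14, 0, 0, 30, 0]'

```text
time: 3.53
eef_pos: [0.5039, 0.0346, 0.0982]
tcp_rot: [0.814, -0.581, -0.002, 0.001]
contact_force: [-0.9, -0.3, -0.1]
opening: 0.999
finger_force: 0.0
```

```bash
python3 go.py .505 .0345 .10
```

```text
shift cm [ 0.04 -0.1  -0.18] q [-0.133  0.07   2.089 -0.     0.987  2.678] p [0.5039 0.0346 0.0982] zax [-0.004  0.001 -1.   ] F [-0.9 -0.3 -0.1] open 0.999 ff 0.0 t 3.53
```

Call:
arm_command --series '[0.04, -0.1, -0.1, 0, 0, 0, 0.5, 0.04, -0.1, -0.1, 0, 0, 0, 0.5, 0.04, -0.1, -0.1, 0, 0, 0, 0.5, 0.04, -0.1, -0.1, 0, 0, 0, 0.5, 0.04, -0.1, -0.1, 0, 0, 0, 0.5, 0.04, -0.1, -0.1, 0, 0, 0, 0.5]' --force 40

```text
time: 4.03
eef_pos: [0.5067, 0.0341, 0.1026]
tcp_rot: [0.814, -0.581, 0.0, 0.0]
contact_force: [-4.1, -1.0, 5.8]
opening: 0.772
finger_force: 45.1
```

```bash
python3 go.py .505 .0345 .10
```

```text
shift cm [-0.09  0.15  0.26] q [-1.320e-01  6.700e-02  2.083e+00 -1.000e-03  9.910e-01  2.679e+00] p [0.5067 0.0341 0.1026] zax [ 0.    -0.001 -1.   ] F [-4.1 -1.   5.8] open 0.772 ff 45.1 t 4.03
```

Call:
arm_command --series '[0, 0, -0.01, 0, 0, -7, 0.5, 0, 0, -0.03, 0, 0, -14, 0.5, 0, 0, -0.05, 0, 0, -21, 0.5, 0, 0, -0.06, 0, 0, -28, 0.5, 0, 0, -0.08, 0, 0, -35, 0.5, 0, 0, -0.09, 0, 0, -42, 0.5, 0, 0, -0.11, 0, 0, -49, 0.5, 0, 0, -0.12, 0, 0, -56, 0.5, 0, 0, -0.14, 0, 0, -63, 0.5, 0, 0, -0.16, 0, 0, -70, 0.5]'

```text
time: 4.87
eef_pos: [0.507, 0.0347, 0.1032]
tcp_rot: [1.0, -0.007, 0.001, -0.0]
contact_force: [-0.6, 1.1, 0.0]
opening: 0.773
finger_force: 44.7
```

```bash
python3 go.py .505 .0345 .10; python3 -c "
from h import *
print(telemetry.get_state()['wrist_torque'])"
```

```text
shift cm [-0.2   0.02  0.32] q [-1.320e-01  6.600e-02  2.083e+00  1.000e-03  9.910e-01  1.451e+00] p [0.507  0.0347 0.1032] zax [ 0.002  0.001 -1.   ] F [-0.6  1.1  0. ] open 0.773 ff 44.7 t 4.87
[ 0.1075631   0.12788521 -0.02351222]
```

Call:
arm_command --series '[0, 0, -0.01, 0, 0, -7, 0.5, 0, 0, -0.03, 0, 0, -14, 0.5, 0, 0, -0.05, 0, 0, -21, 0.5, 0, 0, -0.06, 0, 0, -28, 0.5, 0, 0, -0.08, 0, 0, -35, 0.5, 0, 0, -0.09, 0, 0, -42, 0.5, 0, 0, -0.11, 0, 0, -49, 0.5, 0, 0, -0.12, 0, 0, -56, 0.5, 0, 0, -0.14, 0, 0, -63, 0.5, 0, 0, -0.16, 0, 0, -70, 0.5]'

```text
time: 5.7
eef_pos: [0.5062, 0.0356, 0.1047]
tcp_rot: [0.823, 0.568, 0.001, -0.001]
contact_force: [-2.5, 5.0, 1.9]
opening: 0.769
finger_force: 44.9
```

Call:
arm_command --series '[0, 0, -0.01, 0, 0, -7, 0.5, 0, 0, -0.03, 0, 0, -14, 0.5, 0, 0, -0.05, 0, 0, -21, 0.5, 0, 0, -0.06, 0, 0, -28, 0.5, 0, 0, -0.08, 0, 0, -35, 0.5, 0, 0, -0.09, 0, 0, -42, 0.5, 0, 0, -0.11, 0, 0, -49, 0.5, 0, 0, -0.12, 0, 0, -56, 0.5, 0, 0, -0.14, 0, 0, -63, 0.5, 0, 0, -0.16, 0, 0, -70, 0.5]'

```text
time: 6.53
eef_pos: [0.5049, 0.0357, 0.1063]
tcp_rot: [0.349, 0.937, 0.001, -0.003]
contact_force: [-6.7, 3.2, 5.8]
opening: 0.774
finger_force: 45.3
```

Call:
arm_command --series '[0, 0, -0.01, 0, 0, -7, 0.5, 0, 0, -0.03, 0, 0, -14, 0.5, 0, 0, -0.05, 0, 0, -21, 0.5, 0, 0, -0.06, 0, 0, -28, 0.5, 0, 0, -0.08, 0, 0, -35, 0.5, 0, 0, -0.09, 0, 0, -42, 0.5, 0, 0, -0.11, 0, 0, -49, 0.5, 0, 0, -0.12, 0, 0, -56, 0.5, 0, 0, -0.14, 0, 0, -63, 0.5, 0, 0, -0.16, 0, 0, -70, 0.5]'

```text
time: 7.37
eef_pos: [0.5047, 0.0347, 0.1078]
tcp_rot: [-0.252, 0.968, 0.001, -0.002]
contact_force: [-6.8, -0.2, 4.9]
opening: 0.774
finger_force: 45.3
```

```bash
python3 go.py .505 .0345 .10
```

```text
shift cm [-0.02 -0.04  0.78] q [-0.132  0.058  2.081  0.     1.008 -2.213] p [0.5047 0.0347 0.1078] zax [-0.005  0.001 -1.   ] F [-6.8 -0.2  4.9] open 0.774 ff 45.3 t 7.37
```

Call:
arm_command --series '[0, 0, -0.01, 0, 0, -6, 0.5, 0, 0, -0.03, 0, 0, -12, 0.5, 0, 0, -0.05, 0, 0, -18, 0.5, 0, 0, -0.06, 0, 0, -24, 0.5, 0, 0, -0.07, 0, 0, -29, 0.5, 0, 0, -0.07, 0, 0, -29, 0.5, 0, 0, -0.07, 0, 0, -29, 0, 0, 0, -0.07, 0, 0, -29, 0, 0, 0, -0.07, 0, 0, -29, 0, 0, 0, -0.07, 0, 0, -29, 0]'

```text
time: 8.2
eef_pos: [0.507, 0.0344, 0.1087]
tcp_rot: [-0.484, 0.875, -0.0, 0.001]
contact_force: [0.2, -0.7, 0.2]
opening: 0.993
finger_force: 0.0
```

```bash
python3 go.py .505 .0345 .10
```

```text
shift cm [0.1  0.17 0.87] q [-0.132  0.058  2.079  0.     1.003 -2.714] p [0.507  0.0344 0.1087] zax [ 0.002  0.    -1.   ] F [ 0.2 -0.7  0.2] open 0.993 ff 0.0 t 8.2
```

Call:
arm_command --series '[0, 0, 0, 0, 0, 7, 0, 0, 0, 0, 0, 0, 14, 0, 0, 0, 0, 0, 0, 21, 0, 0, 0, 0, 0, 0, 28, 0, 0, 0, 0, 0, 0, 35, 0, 0, 0, 0, 0, 0, 42, 0, 0, 0, 0, 0, 0, 49, 0, 0, 0, 0, 0, 0, 56, 0, 0, 0, 0, 0, 0, 63, 0, 0, 0, 0, 0, 0, 70, 0]'

```text
time: 9.03
eef_pos: [0.5068, 0.0344, 0.1086]
tcp_rot: [0.108, 0.994, 0.0, 0.001]
contact_force: [0.1, 0.3, -0.3]
opening: 1.004
finger_force: 0.0
```

Call:
arm_command --series '[0, 0, 0, 0, 0, 7, 0, 0, 0, 0, 0, 0, 14, 0, 0, 0, 0, 0, 0, 21, 0, 0, 0, 0, 0, 0, 28, 0, 0, 0, 0, 0, 0, 35, 0, 0, 0, 0, 0, 0, 42, 0, 0, 0, 0, 0, 0, 49, 0, 0, 0, 0, 0, 0, 56, 0, 0, 0, 0, 0, 0, 63, 0, 0, 0, 0, 0, 0, 70, 0]'

```text
time: 9.87
eef_pos: [0.5068, 0.0345, 0.1085]
tcp_rot: [0.659, 0.752, 0.0, 0.0]
contact_force: [-1.2, 1.5, -0.1]
opening: 1.001
finger_force: 0.0
```

Call:
arm_command --series '[0, 0, 0, 0, 0, 7, 0, 0, 0, 0, 0, 0, 14, 0, 0, 0, 0, 0, 0, 21, 0, 0, 0, 0, 0, 0, 28, 0, 0, 0, 0, 0, 0, 35, 0, 0, 0, 0, 0, 0, 42, 0, 0, 0, 0, 0, 0, 49, 0, 0, 0, 0, 0, 0, 56, 0, 0, 0, 0, 0, 0, 63, 0, 0, 0, 0, 0, 0, 70, 0]'

```text
time: 10.7
eef_pos: [0.5068, 0.0344, 0.1086]
tcp_rot: [0.971, 0.238, 0.0, 0.0]
contact_force: [-0.1, -0.2, 0.4]
opening: 1.003
finger_force: 0.0
```

Call:
arm_command --series '[0, 0, 0, 0, 0, 7, 0, 0, 0, 0, 0, 0, 14, 0, 0, 0, 0, 0, 0, 21, 0, 0, 0, 0, 0, 0, 28, 0, 0, 0, 0, 0, 0, 35, 0, 0, 0, 0, 0, 0, 42, 0, 0, 0, 0, 0, 0, 49, 0, 0, 0, 0, 0, 0, 56, 0, 0, 0, 0, 0, 0, 60, 0, 0, 0, 0, 0, 0, 60, 0]'

```text
time: 11.53
eef_pos: [0.5068, 0.0344, 0.1086]
tcp_rot: [0.961, -0.277, 0.0, -0.0]
contact_force: [-0.0, 0.9, -0.2]
opening: 0.998
finger_force: 0.0
```

```bash
python3 go.py .5055 .035 .109
```

```text
shift cm [-0.14  0.02 -0.04] q [-0.132  0.058  2.08   0.     1.003  2.   ] p [0.5068 0.0344 0.1086] zax [ 0.001  0.    -1.   ] F [-0.   0.9 -0.2] open 0.998 ff 0.0 t 11.53
```

Call:
arm_command --series '[-0.1, 0.02, 0, 0, 0, 0, 0.5, -0.1, 0.02, 0, 0, 0, 0, 0.5, -0.1, 0.02, 0, 0, 0, 0, 0.5, -0.1, 0.02, 0, 0, 0, 0, 0.5, -0.1, 0.02, 0, 0, 0, 0, 0.5, -0.1, 0.02, 0, 0, 0, 0, 0.5]' --force 40

```text
time: 12.03
eef_pos: [0.5057, 0.0347, 0.1088]
tcp_rot: [0.961, -0.276, 0.0, 0.0]
contact_force: [-1.0, 0.5, 3.2]
opening: 0.772
finger_force: 44.2
```

Call:
arm_command --series '[0, 0, -0.01, 0, 0, -7, 0.5, 0, 0, -0.03, 0, 0, -14, 0.5, 0, 0, -0.05, 0, 0, -21, 0.5, 0, 0, -0.06, 0, 0, -28, 0.5, 0, 0, -0.08, 0, 0, -35, 0.5, 0, 0, -0.09, 0, 0, -42, 0.5, 0, 0, -0.11, 0, 0, -49, 0.5, 0, 0, -0.12, 0, 0, -56, 0.5, 0, 0, -0.14, 0, 0, -63, 0.5, 0, 0, -0.16, 0, 0, -70, 0.5]'

```text
time: 12.87
eef_pos: [0.5058, 0.035, 0.1103]
tcp_rot: [0.945, 0.327, 0.0, -0.0]
contact_force: [0.1, 0.4, 2.1]
opening: 0.773
finger_force: 44.3
```

Call:
arm_command --series '[0, 0, -0.01, 0, 0, -7, 0.5, 0, 0, -0.03, 0, 0, -14, 0.5, 0, 0, -0.05, 0, 0, -21, 0.5, 0, 0, -0.06, 0, 0, -28, 0.5, 0, 0, -0.08, 0, 0, -35, 0.5, 0, 0, -0.09, 0, 0, -42, 0.5, 0, 0, -0.11, 0, 0, -49, 0.5, 0, 0, -0.12, 0, 0, -56, 0.5, 0, 0, -0.14, 0, 0, -63, 0.5, 0, 0, -0.16, 0, 0, -70, 0.5]'

```text
time: 13.7
eef_pos: [0.5054, 0.035, 0.1119]
tcp_rot: [0.586, 0.81, 0.0, -0.0]
contact_force: [-1.4, 0.7, 3.5]
opening: 0.775
finger_force: 44.4
```

Call:
arm_command --series '[0, 0, -0.01, 0, 0, -7, 0.5, 0, 0, -0.03, 0, 0, -14, 0.5, 0, 0, -0.05, 0, 0, -21, 0.5, 0, 0, -0.06, 0, 0, -28, 0.5, 0, 0, -0.08, 0, 0, -35, 0.5, 0, 0, -0.09, 0, 0, -42, 0.5, 0, 0, -0.11, 0, 0, -49, 0.5, 0, 0, -0.12, 0, 0, -56, 0.5, 0, 0, -0.14, 0, 0, -63, 0.5, 0, 0, -0.16, 0, 0, -70, 0.5]'

```text
time: 14.53
eef_pos: [0.5055, 0.0348, 0.1135]
tcp_rot: [0.015, 1.0, 0.0, -0.0]
contact_force: [-1.4, 0.9, 3.5]
opening: 0.77
finger_force: 44.4
```

```bash
python3 go.py .5055 .035 .109
```

```text
shift cm [0.   0.02 0.45] q [-0.132  0.048  2.079  0.     1.014 -1.672] p [0.5055 0.0348 0.1135] zax [-0.  0. -1.] F [-1.4  0.9  3.5] open 0.77 ff 44.4 t 14.53
```

Call:
arm_command --series '[0, 0, -0.01, 0, 0, -7, 0.5, 0, 0, -0.03, 0, 0, -14, 0.5, 0, 0, -0.05, 0, 0, -21, 0.5, 0, 0, -0.06, 0, 0, -28, 0.5, 0, 0, -0.08, 0, 0, -35, 0.5, 0, 0, -0.09, 0, 0, -42, 0.5, 0, 0, -0.11, 0, 0, -48, 0.5, 0, 0, -0.2, 0, 0, -48, 0.5, 0, 0, -0.4, 0, 0, -48, 0.5, 0, 0, -0.6, 0, 0, -48, 0.5]'

```text
time: 15.37
eef_pos: [0.5049, 0.0348, 0.1186]
tcp_rot: [-0.389, 0.921, 0.0, -0.001]
contact_force: [-1.0, 0.7, -1.7]
opening: 0.769
finger_force: 44.7
```

Call:
arm_command --series '[0, 0, -1, 0, 0, 0, 0.5, 0, 0, -2, 0, 0, 5, 0.5, 0, 0, -3, 0, 0, 10, 0.5, 0, 0, -4, 0, 0, 15, 0.5, 0, 0, -5, 0, 0, 20, 0.5, 0, 0, -6, 0, 0, 25, 0.5, 0, 0, -7, 0, 0, 30, 0.5]'

```text
time: 15.95
eef_pos: [0.5055, 0.0347, 0.1903]
tcp_rot: [-0.136, 0.991, -0.0, 0.0]
contact_force: [-0.7, 1.1, -2.4]
opening: 0.773
finger_force: 44.8
```

```bash
python3 go.py .4388 -.297 .185
```

```text
shift cm [ 15.34 -30.16   0.53] q [-0.132 -0.05   2.024  0.     1.168 -1.975] p [0.5055 0.0347 0.1903] zax [ 0. -0. -1.] F [-0.7  1.1 -2.4] open 0.773 ff 44.8 t 15.95
```

Call:
arm_command --series '[1, -2, 0, 0, 0, 5, 0.5, 2.5, -5, 0, 0, 0, 10, 0.5, 4.3, -8.5, 0, 0, 0, 15, 0.5, 6.1, -12, 0, 0, 0, 20, 0.5, 7.9, -15.5, 0, 0, 0, 25, 0.5, 9.7, -19, 0, 0, 0, 30, 0.5, 11.5, -22.5, 0.1, 0, 0, 35, 0.5, 13, -25.6, 0.3, 0, 0, 40, 0.5, 14.3, -28.2, 0.5, 0, 0, 45, 0.5, 15.3, -30.2, 0.5, 0, 0, 45, 0.5]'

```text
time: 16.78
eef_pos: [0.4402, -0.3001, 0.1845]
tcp_rot: [0.254, 0.967, -0.0, 0.0]
contact_force: [0.5, -1.1, -1.7]
opening: 0.77
finger_force: 45.0
```

```bash
python3 go.py .4388 -.297 .04; python3 - <<'E'
from fit import *
T=cam("top");cv2.imwrite("pics/top2.png",T[0])
W=cam("wrist")
a=np.hstack([T[0][120:300,100:420],cv2.resize(W[0],(320,240))[:180]]);cv2.imwrite("pics/m2.png",a)
E
```

```text
shift cm [ 0.28  0.21 14.45] q [-0.789  0.016  1.969 -0.     1.156 -1.845] p [ 0.4402 -0.3001  0.1845] zax [-0. -0. -1.] F [ 0.5 -1.1 -1.7] open 0.77 ff 45.0 t 16.78
```

View pics/m2.png

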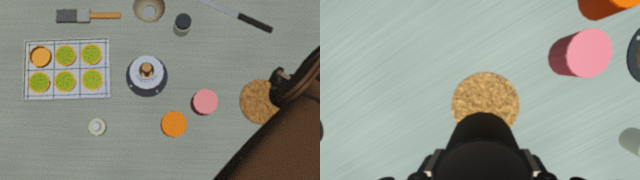

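The left half (top view) shows the open canister with the tamper standing in it at (147,70). The right half (wrist view) shows the cap held over the cork rest, near (485,110). Next I lower it.

Call:
arm_command --series '[0.28, 0.2, 2.5, 0, 0, 0, 0.5, 0.28, 0.2, 5, 0, 0, 0, 0.5, 0.28, 0.2, 7.5, 0, 0, 0, 0.5, 0.28, 0.2, 10, 0, 0, 0, 0.5, 0.28, 0.2, 12, 0, 0, 0, 0.5, 0.28, 0.2, 13, 0, 0, 0, 0.5, 0.28, 0.2, 13.6, 0, 0, 0, 0.5, 0.28, 0.2, 13.9, 0, 0, 0, 0.5, 0.28, 0.2, 14.1, 0, 0, 0, 0.5, 0.28, 0.2, 14.3, 0, 0, 0, 0.5]'

```text
time: 17.72
eef_pos: [0.4406, -0.2952, 0.0426]
tcp_rot: [0.251, 0.968, -0.001, 0.001]
contact_force: [-0.6, 0.3, -1.2]
opening: 0.77
finger_force: 45.1
```

Call:
arm_command --series '[0, 0, 0.1, 0, 0, 0, 0.5, 0, 0, 0.15, 0, 0, 0, 0.5, 0, 0, 0.2, 0, 0, 0, 0.5, 0, 0, 0.25, 0, 0, 0, 0.5]'

```text
time: 18.05
eef_pos: [0.4399, -0.2948, 0.0392]
tcp_rot: [0.251, 0.968, -0.0, 0.0]
contact_force: [-0.0, 0.2, -1.5]
opening: 0.771
finger_force: 45.1
```

Call:
arm_command --series '[0, 0, 0.05, 0, 0, 0, 0.5, 0, 0, 0.1, 0, 0, 0, 0.5, 0, 0, 0.15, 0, 0, 0, 0.5, 0, 0, 0.15, 0, 0, 0, 0.5]'

```text
time: 18.38
eef_pos: [0.44, -0.2949, 0.0389]
tcp_rot: [0.251, 0.968, -0.0, -0.0]
contact_force: [-3.1, 2.5, 7.3]
opening: 0.77
finger_force: 46.0
```

Call:
arm_command --series '[0, 0, 0, 0, 0, 0, 0, 0, 0, 0, 0, 0, 0, 0, 0, 0, 0, 0, 0, 0, 0, 0, 0, 0, 0, 0, 0, 0, 0, 0, 0, 0, 0, 0, 0, 0, 0, -2, 0, 0, 0, 0, 0, 0, -5, 0, 0, 0, 0, 0, 0, -9, 0, 0, 0, 0, 0, 0, -13, 0, 0, 0, 0, 0, 0, -17, 0, 0, 0, 0]'

```text
time: 19.22
eef_pos: [0.4392, -0.2941, 0.2085]
tcp_rot: [0.251, 0.968, 0.0, -0.0]
contact_force: [0.5, 0.2, -0.4]
opening: 1.0
finger_force: 0.0
```

```bash
python3 go.py .47 .035 .26
```

```text
shift cm [13.32 30.26 -5.13] q [-0.782 -0.017  1.956  0.     1.203 -1.845] p [ 0.4392 -0.2941  0.2085] zax [-0.001  0.001 -1.   ] F [ 0.5  0.2 -0.4] open 1.0 ff 0.0 t 19.22
```

Call:
arm_command --series '[1, 3.2, -0.5, 0, 0, 0, 0, 2.2, 6.8, -1.2, 0, 0, 0, 0, 3.4, 10.5, -2, 0, 0, 0, 0, 4.6, 14.2, -2.8, 0, 0, 0, 0, 5.8, 17.9, -3.6, 0, 0, 0, 0, 7, 21.6, -4.4, 0, 0, 0, 0, 8.2, 25.3, -5, 0, 0, 0, 0, 9.3, 28.9, -5, 0, 0, 0, 0, 10.3, 32, -5, 0, 0, 0, 0, 10.3, 32, -5, 0, 0, 0, 0]'

```text
time: 20.05
eef_pos: [0.5054, 0.04, 0.2573]
tcp_rot: [0.248, 0.969, 0.001, 0.0]
contact_force: [-0.6, 0.3, -0.1]
opening: 0.999
finger_force: 0.0
```

```bash
python3 go.py .505 .035 .26; python3 - <<'E'
from fit import *
W=cam("wrist");pickle.dump(W,open("w2.pkl","wb"))
T=cam("top");S=cam("scene");pickle.dump(S,open("s2.pkl","wb"))
q=w2px(W,[.505,.035,.14])[0];print(q, w2px(S,[[.505,.035,.14],[.4395,-.295,.045]]))
a=cv2.resize(W[0][100:300,150:370],None,fx=2,fy=2)
b=cv2.resize(S[0][225:325,100:210],(440,400)); 
cv2.imwrite("pics/m3.png",np.hstack([a,b[:,:360]]))
E
```

```text
shift cm [-0.2  -0.46 -0.27] q [-0.123 -0.111  1.954  0.002  1.298 -1.192] p [0.5054 0.04   0.2573] zax [ 0.001  0.002 -1.   ] F [-0.6  0.3 -0.1] open 0.999 ff 0.0 t 20.05
[254.18266872 191.66035266] [[246.01725187 172.0662225 ]
 [132.69200683 283.39823445]]
```

View pics/m3.png

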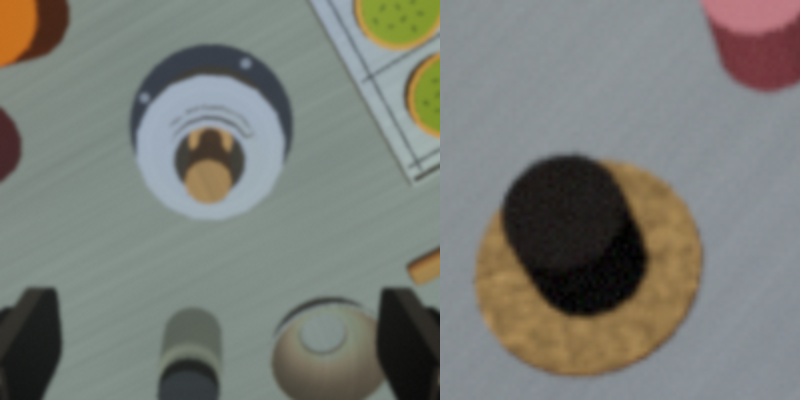

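The wrist view shows the tamper top at crop (208,182), i.e. full-frame (254,191). That is exactly where (0.505, 0.035) projects. The scene crop shows the black cap standing upright on the cork. Next I go down on the tamper.

Call:
arm_command --series '[0, 0, 1, 0, 0, 0, 0.2, 0, 0, 3, 0, 0, 0, 0.3, 0, 0, 5, 0, 0, 0, 0.3, 0, 0, 7, 0, 0, 0, 0.3, 0, 0, 8, 0, 0, 0, 0.3, 0, 0, 9, 0, 0, 0, 0.3, 0, 0, 9, 0, 0, 0, 0.3]'

```text
time: 20.78
eef_pos: [0.5039, 0.0345, 0.1647]
tcp_rot: [0.252, 0.968, -0.0, -0.002]
contact_force: [-0.4, -0.8, -0.6]
opening: 0.699
finger_force: 0.0
```

```bash
python3 go.py .505 .035 .109
```

```text
shift cm [-0.1   0.11  5.57] q [-0.133 -0.022  2.046 -0.     1.122 -1.194] p [0.5039 0.0345 0.1647] zax [-0.004  0.001 -1.   ] F [-0.4 -0.8 -0.6] open 0.699 ff 0.0 t 20.78
```

Call:
arm_command --series '[-0.05, 0.05, 1, 0, 0, 0, 0.3, -0.05, 0.05, 2, 0, 0, 0, 0.3, -0.05, 0.05, 3, 0, 0, 0, 0.3, -0.05, 0.05, 4, 0, 0, 0, 0.3, -0.05, 0.05, 5, 0, 0, 0, 0.3, -0.05, 0.05, 5.6, 0, 0, 0, 0.3, -0.05, 0.05, 5.8, 0, 0, 0, 0.3, -0.05, 0.05, 5.8, 0, 0, 0, 0.3]'

```text
time: 21.45
eef_pos: [0.5054, 0.0355, 0.1083]
tcp_rot: [0.251, 0.968, -0.0, -0.001]
contact_force: [-0.0, -0.8, -0.2]
opening: 0.701
finger_force: 0.0
```

Call:
arm_command --series '[0, 0, 0, 0, 0, 0, 0.9, 0, 0, 0, 0, 0, 0, 0.9, 0, 0, 0, 0, 0, 0, 0.9, 0, 0, 0, 0, 0, 0, 0.9, 0, 0, 0, 0, 0, 0, 0.9, 0, 0, 0, 0, 0, 0, 0.9, 0, 0, 0, 0, 0, 0, 0.9, 0, 0, 0, 0, 0, 0, 0.9]' --force 30

```text
time: 22.12
eef_pos: [0.5064, 0.0352, 0.1099]
tcp_rot: [0.251, 0.968, -0.0, 0.001]
contact_force: [-1.3, -0.3, 4.0]
opening: 0.269
finger_force: 29.7
```

Call:
arm_command --series '[0, 0, -0.5, 0, 0, 0, 0.9, 0, 0, -1.5, 0, 0, 0, 0.9, 0, 0, -3, 0, 0, 0, 0.9, 0, 0, -4.5, 0, 0, 0, 0.9, 0, 0, -6, 0, 0, 0, 0.9, 0, 0, -7.5, 0, 0, 0, 0.9, 0, 0, -9, 0, 0, 0, 0.9, 0, 0, -10.5, 0, 0, 0, 0.9, 0, 0, -12, 0, 0, 0, 0.9, 0, 0, -12.5, 0, 0, 0, 0.9]'

```text
time: 22.95
eef_pos: [0.5068, 0.0355, 0.2371]
tcp_rot: [0.251, 0.968, 0.0, 0.002]
contact_force: [1.2, -0.4, -0.1]
opening: 0.27
finger_force: 29.5
```

```bash
python3 go.py .553 .343 .235; python3 - <<'E'
from fit import *
S=cam("scene");T=cam("top");pickle.dump(T,open("t3.pkl","wb"));pickle.dump(S,open("s3.pkl","wb"))
# case location, refined: all six tart blobs -> grid
hs=lambda im,a,b,s:(lambda h:(h[...,0]>=a)&(h[...,0]<=b)&(h[...,1]>s))(cv2.cvtColor(im,cv2.COLOR_BGR2HSV))
for c,nm in((T,"top"),(S,"scene")):
    m=cv2.morphologyEx(hs(c[0],5,45,110).astype(np.uint8),cv2.MORPH_OPEN,np.ones((3,3)))
    n,l,st,ce=cv2.connectedComponentsWithStats(m)
    for k in range(1,n):
        if 200<st[k,4]<900:
            p=px2w(c,ce[k],.02)
            if p[1]>.13: print(nm,st[k,4],p[:2].round(4),*fit([c],[(l==k)*1.],p[:2],.031,.003,.021))
E
```

```text
shift cm [10.92 29.12  0.22] q [-0.13  -0.094  1.976  0.     1.255 -1.193] p [0.5068 0.0355 0.2371] zax [ 0.004 -0.    -1.   ] F [ 1.2 -0.4 -0.1] open 0.27 ff 29.5 t 22.95
top 370 [0.5517 0.34  ] [0.55300004 0.34250081] 0.18261791202967673
top 341 [0.5557 0.2669] [0.5574424  0.26984816] 0.28082341440975217
top 332 [0.5603 0.1935] [0.55940366 0.19216098] 0.32793527049373966
top 222 [0.4893 0.1948] [0.48943495 0.19322508] 0.9846316905140434
top 349 [0.4814 0.2634] [0.48249195 0.26541595] 0.2761503455250295
top 348 [0.4763 0.336 ] [0.47668391 0.34027307] 0.2897227856659905
scene 368 [0.7731 0.8732] [0.76294936 0.89310016] 1.3704816709292413
scene 687 [0.482  0.2972] [0.48080394 0.27385536] 0.6116277078516996
scene 756 [0.557  0.3028] [0.5556756  0.31130511] 0.7066915655150949
scene 388 [0.4249 0.1444] [0.43865308 0.12479513] 1.2139579543157468
scene 381 [0.4907 0.1855] [0.48651247 0.19195143] 0.3090628377335186
scene 394 [0.5635 0.1922] [0.56045311 0.19889815] 0.31184433164128594
scene 206 [0.6838 0.1551] [0.68169078 0.15658412] 2.106015610127546
```

Call:
arm_command --series '[0.6, 1.6, 0, 0, 0, 0, 0.9, 1.7, 4.5, 0, 0, 0, 0, 0.9, 3, 8, 0, 0, 0, 0, 0.9, 4.3, 11.5, 0, 0, 0, 0, 0.9, 5.6, 15, 0, 0, 0, 0, 0.9, 6.9, 18.5, 0, 0, 0, 0, 0.9, 8.2, 22, 0, 0, 0, 0, 0.9, 9.4, 25, 0, 0, 0, 0, 0.9, 10.3, 27.5, 0, 0, 0, 0, 0.9, 10.9, 29.1, 0, 0, 0, 0, 0.9]'

```text
time: 23.88
eef_pos: [0.5512, 0.3452, 0.232]
tcp_rot: [0.25, 0.968, -0.001, -0.001]
contact_force: [0.5, -0.4, -1.1]
opening: 0.271
finger_force: 29.6
```

Call:
arm_command --series '[0, 0, 1.5, 0, 0, 0, 0.9, 0, 0, 3.5, 0, 0, 0, 0.9, 0, 0, 5.5, 0, 0, 0, 0.9, 0, 0, 7, 0, 0, 0, 0.9, 0, 0, 8, 0, 0, 0, 0.9, 0, 0, 8, 0, 0, 0, 0.9, 0, 0, 8, 0, 0, 0, 0.9]'

```text
time: 24.47
eef_pos: [0.5516, 0.3424, 0.153]
tcp_rot: [0.251, 0.968, -0.001, -0.001]
contact_force: [-0.8, -0.2, -0.0]
opening: 0.271
finger_force: 29.6
```

```bash
python3 go.py .5525 .3425 .110; python3 - <<'E'
from fit import *
S=cam("scene");W=cam("wrist");T=cam("top")
u,v=w2px(S,[.5525,.3425,.06])[0].astype(int);print(u,v,w2px(S,[[.5525,.3425,.003],[.5525,.3425,.04],[.5525,.3425,.12]]))
a=cv2.resize(S[0][v-50:v+50,u-50:u+50],(400,400),interpolation=cv2.INTER_CUBIC)
cv2.imwrite("pics/m4.png",np.hstack([a,cv2.resize(W[0],(400,300))[np.r_[0:300,[299]*100]]]))
E
```

```text
shift cm [-0.08  0.06  4.3 ] q [ 0.399  0.302  1.705  0.     1.136 -0.664] p [0.5516 0.3424 0.153 ] zax [-0.002 -0.001 -1.   ] F [-0.8 -0.2 -0. ] open 0.271 ff 29.6 t 24.47
330 121 [[328.01716843 135.35272848]
 [329.62125507 126.45962304]
 [333.30625824 105.8502865 ]]
```

View pics/m4.png

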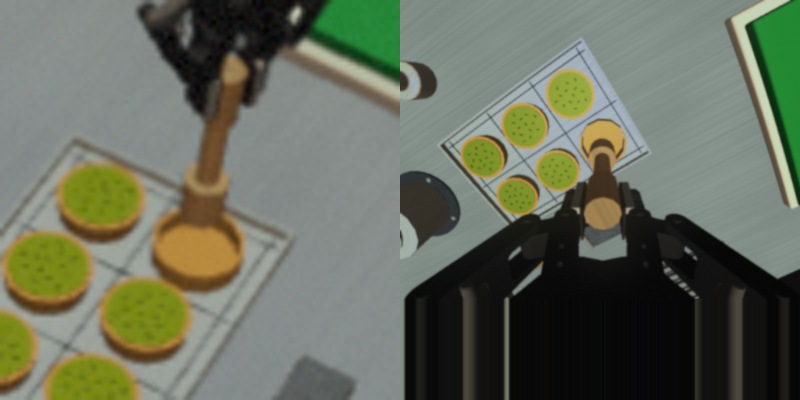

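The scene crop (left) shows the tamper held upright above the empty case, with its foot at crop (204,215) and the case at (198,248). The wrist view agrees, so I lower it gently.

Call:
arm_command --series '[-0.05, 0.03, 0.8, 0, 0, 0, 0.9, -0.05, 0.03, 1.6, 0, 0, 0, 0.9, -0.05, 0.03, 2.4, 0, 0, 0, 0.9, -0.05, 0.03, 3, 0, 0, 0, 0.9, -0.05, 0.03, 3.5, 0, 0, 0, 0.9, -0.05, 0.03, 3.8, 0, 0, 0, 0.9, -0.05, 0.03, 4, 0, 0, 0, 0.9, -0.05, 0.03, 4, 0, 0, 0, 0.9]'

```text
time: 25.28
eef_pos: [0.5525, 0.3426, 0.1136]
tcp_rot: [0.251, 0.968, -0.0, -0.0]
contact_force: [0.2, 0.3, -0.7]
opening: 0.269
finger_force: 29.7
```

Call:
arm_command --series '[0, 0, 0.05, 0, 0, 0, 0.9, 0, 0, 0.1, 0, 0, 0, 0.9, 0, 0, 0.15, 0, 0, 0, 0.9, 0, 0, 0.2, 0, 0, 0, 0.9]'

```text
time: 25.62
eef_pos: [0.5529, 0.3428, 0.1126]
tcp_rot: [0.251, 0.968, 0.0, 0.0]
contact_force: [0.8, -0.2, -0.6]
opening: 0.272
finger_force: 29.7
```

Call:
arm_command --series '[0, 0, 0.05, 0, 0, 0, 0.9, 0, 0, 0.1, 0, 0, 0, 0.9, 0, 0, 0.15, 0, 0, 0, 0.9, 0, 0, 0.15, 0, 0, 0, 0.9]'

```text
time: 25.95
eef_pos: [0.5527, 0.3426, 0.1106]
tcp_rot: [0.251, 0.968, -0.0, -0.0]
contact_force: [-0.3, 0.0, -1.6]
opening: 0.271
finger_force: 29.7
```

Call:
arm_command --series '[0, 0, 0.05, 0, 0, 0, 0.9, 0, 0, 0.1, 0, 0, 0, 0.9, 0, 0, 0.13, 0, 0, 0, 0.9, 0, 0, 0.13, 0, 0, 0, 0.9]'

```text
time: 26.28
eef_pos: [0.553, 0.3427, 0.11]
tcp_rot: [0.251, 0.968, 0.0, 0.0]
contact_force: [-0.1, -0.4, 2.0]
opening: 0.267
finger_force: 29.9
```

Call:
arm_command --series '[0, 0, 0.03, 0, 0, 0, 0.9, 0, 0, 0.03, 0, 0, 0, 0.6, 0, 0, 0.03, 0, 0, 0, 0.4, 0, 0, 0.03, 0, 0, 0, 0.4, 0, 0, 0.03, 0, 0, 0, 0.4, 0, 0, 0.03, 0, 0, 0, 0.4]'

```text
time: 26.78
eef_pos: [0.5526, 0.3427, 0.1088]
tcp_rot: [0.251, 0.968, -0.0, -0.0]
contact_force: [-0.1, -0.0, -0.8]
opening: 0.598
finger_force: 0.0
```

Call:
arm_command --series '[0, 0, -0.5, 0, 0, 0, 0.4, 0, 0, -2, 0, 0, 0, 0.4, 0, 0, -4, 0, 0, 0, 0.4, 0, 0, -6, 0, 0, 0, 0.4, 0, 0, -9, 0, 0, 0, 0.4, 0, 0, -12, 0, 0, 0, 0.4, 0, 0, -14, 0, 0, 0, 0.4, 0, 0, -14, 0, 0, 0, 0.4]'

```text
time: 27.45
eef_pos: [0.5553, 0.3439, 0.2567]
tcp_rot: [0.251, 0.968, 0.004, 0.005]
contact_force: [0.7, -0.1, 2.1]
opening: 0.597
finger_force: 0.0
```

```bash
python3 go.py; python3 - <<'E'
from fit import *
S=cam("scene");W=cam("wrist")
a=cv2.resize(S[0][60:340,90:400],(400,361),interpolation=cv2.INTER_CUBIC)
cv2.imwrite("pics/m5.png",np.hstack([a[:300],cv2.resize(W[0],(400,300))]))
E
```

```text
shift cm [0. 0. 0.] q [ 0.399  0.215  1.616  0.     1.299 -0.664] p [0.5553 0.3439 0.2567] zax [ 0.011  0.005 -1.   ] F [ 0.7 -0.1  2.1] open 0.597 ff 0.0 t 27.45
```

View pics/m5.png

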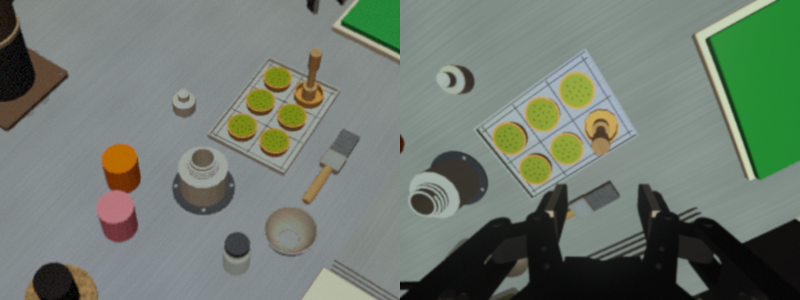

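The scene view shows the tamper standing upright in the case at (313,80) and the cap on the cork at (57,283). Everything else is where it was, and the gripper is clear of it all, so I'm handing in.

```bash
python3 -c "
from plant import ctrl
print(ctrl.sign_off())"
```

```text
the job is handed in; nothing more can be done
None
```

The job is handed in: the cap stands mouth down on the cork rest, the tamper stands upright in the empty tart case, and the last pictures show nothing else moved (about 27.5 s of the 72 s used).

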